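Fit a carved plaque in a book cover and hold it down with a sprung press stick

TASK

Lay the wooden plaque, block side up, flat and square in the recess of the sloping wooden book cover and let go of it. Then take the press stick from its stand and hold its rubber foot on the brass disc in the middle of the plaque, with the stick square to the sloping cover, pushing gently so that the sprung foot goes in about half-way (about 5 N), while the adhesive takes. Finish while still holding the stick there, and leave the other things where they are.

Things in the scene. Friction and masses are not known exactly. Their poses are not given: they have to be found in the camera images.
- cover: the wooden cover of a thick book fixed on a sloping display rest: 170 (its x) x 200 (its y) mm. Its z axis is the outward normal of the cover, tilted 15 degrees (0.26 rad) from vertical; its x axis runs up the slope, away from the robot. The origin is the centre of the floor of the recess, about 62 mm above the table. The recess is an open rectangle 104 (x) x 74 (y) mm, 5 mm deep (the cover's rim is 5 mm above the origin). Fixed; its place and yaw vary.
- plaque: loose light-wood plaque, 0.05 to 0.1 kg: a board 100 (its x) x 70 (its y) x 6 mm with a raised oblong block 50 (x) x 30 (y) mm in the middle, whose top is 22 mm above the board's underside. Origin: centre of the underside, z up. It lies flat on the table, to the left or right of the book. Either way round (half turn) fits the recess, where it has 2 mm of play on every side.
- spot (a point): the marked spot: centre of the brass disc (12 mm across, flush) on top of the plaque's block, 22 mm above the plaque's underside
- stick: press stick, 0.11 to 0.16 kg, standing upright in its stand. Origin: centre of the underside of its brass collar (34 mm across, 6 mm thick), which rests on the stand's top; z runs up along the stick. Above the collar a square wooden handle 26 x 26 mm (sides along its x and y) reaches from 6 to 76 mm above the origin; below it a steel sleeve 20 mm across reaches 40 mm down, and a sprung foot with a rubber pad 16 mm across ends 62 mm below the origin when not pressed in.
- tip (a point): centre of the face of the rubber foot, 62 mm below the stick's origin on its axis when the foot is not pressed in
- foot (a joint): how far the sprung foot is pushed into the stick, m: 0 out, 0.015 fully in. It pushes back with 1 N at 0, growing by 0.5 N per mm (8.5 N at 15 mm, then a hard stop).
- stand: fixed dark-wood block 75 x 75 x 75 mm with an upright hole 26 mm across and 70 mm deep in which the stick stands; origin: centre of its underside. Lift the stick straight up by more than 65 mm to draw it out. It stands on the other side of the book from the plaque.
- small_book: bystander: loose closed book 100 x 140 x 28 mm on the table, origin centre of underside
- tin: bystander: closed metal tin, 60 mm across and 60 mm high, origin centre of underside
- rosette: bystander: steel cover ornament, a low disc 44 mm across and 12 mm high, origin centre of underside
Things that resemble listed ones, but are neither listed nor needed, are in the scene too. What is meant by the plaque is not orange, and is the larger of those in its own colour. There is more than one size of the stick; the job needs the middle-sized.

How it is judged:
By the outcome, as a careful person would: the job done as asked, in the order asked, and still so for the second after the job is handed in, while the arm keeps its last pose, push and grip.
It also fails if it takes over 54 s, if anything falls off the work surface, if the arm or the gripper's body presses on something with over 40 N, if the wrist force passes 120 N, or if a joint passes its speed limit or range.

ROBOT

A 7-joint arm with a two-finger parallel gripper is mounted at the origin on the work surface. World frame = base frame: x ahead of the robot, y to its left, z up, the work surface at z = 0. Lengths are in m, angles in rad, forces in N, time in s.
With the tool pointing down it reaches from about 0.425 to 0.95 m from the base axis. Payload 4.7 kg.
Tool frame: the origin (TCP) lies at the very end of the fingers, on their centre line; the grasp point (between the pads) lies 19 mm behind it (bot.grasp_offset is the distance from the TCP to the grasp point, in m); z points along the fingers, y is the direction in which the jaws open and shut (so a half turn about z gives the same grasp; the last joint's range is limited). The gripper opens to 87 mm and grips with 3 to 60 N. Pads are 19 mm wide; open, the fingers measure 117 mm over their backs; the gripper's body (75 mm by 190 mm) begins 51 mm behind the grasp point.
Start: joints at [1.26, 0.469, -0.049, 1.532, 0.024, 1.141, -0.082], TCP at [0.188, -0.648, 0.223] pointing down, gripper open.
Joint ranges: [-2.59, 2.59], [-0.33, 1.99], [-1.39, 1.29], [0.1, 2.45], [-1.04, 4.18], [0.21, 1.99], [-2.66, 2.66]. Speed limits (rad/s): [2.57, 2.57, 3.14, 3.14, 3.14, 3.14, 3.14].

INTERFACE

Orientations are given as a unit quaternion [x, y, z, w].
In Python, from station import bot, camera, hand_in gives the robot as it stands.
- The arm moves only by the tool servo_tool, never from a script. Its arguments are lists of equal length, an entry for each row: "rot": the turn, a rotation vector about the tool's x, y, z in units of 6 degrees (1.0 is 6 degrees), a list of three; "linear": the shift along the tool's x, y, z in units of 30 mm (1.0 is 30 mm), a list of three; "gripper": the opening, from -1 (shut) to 1 (fully open). In form: {"rot": [[ax, ay, az], ...], "linear": [[tx, ty, tz], ...], "gripper": [gripper, ...]}. A call has 1 to 20 rows; each row shifts and turns the commanded pose from where the row before left it, along the tool's axes as they then stand; what a row does not reach is not made up. A row lasts 1/8 s, in which the tool goes at most 62.5 mm and 10.7 degrees, less where a joint would pass 70% of its speed; a pose out of reach is approached as far as the arm can. A call is refused whole if a number of a shift passes 1 or a number of a turn 1, either way. A call with a gripper value outside its range is refused whole. The fingers move at their own pace and stop on an object; the grip force is fixed at half the most. Time passes only in rows, so rows that do not move let the fingers close. It gives the time, the measured TCP pose, the force and the opening at its end, in the units of the state.
- bot.get_obs(): the state, without advancing time (a new reading comes with each control period).
- camera(name): name is "scene" or "top" or "wrist"; returns a dict with "color" (420x560x3 uint8, blue, green, red), "depth" (420x560 float32, m along the optical axis (not along the pixel's ray), 0 where there is no reading), "fx", "fy", "cx", "cy" (pixels), "extrinsics" (4x4, takes a point from world to camera coordinates); the wrist camera has in their place "tool_from_camera" (4x4, takes a point from camera to tool coordinates, whose origin is the TCP and whose axes are the flange's). Camera axes: x right, y down, z forward; pixel columns grow to the right and rows downward; lengths in m; the calibration is good to about 2 mm. The wrist camera is an equidistant fisheye: a pixel r from the principal point sees the ray r / f radians off the axis. A picture is of the moment at which its call begins: read the wrist's pose just before it.
- hand_in(): hands the job in, once; it reports no verdict.
The state is a dict: "time": time; "qpos": joint angles; "qvel": joint speeds; "joint_torque": joint torques, N m; "eef_pos": TCP position; "orientation": TCP orientation; "ft_force": force on the tool from outside, world axes, zero at the start; "torque": the same for the moment, N m; "opening": opening from 0.0 (shut) to 1.0 (fully open).
Only numpy, scipy, OpenCV 4.12 (cv2) and the standard library are available. Lean on these libraries where they do the work, as an engineer would, in place of code of your own. Each camera call takes 0.05 s, during which the arm holds its last target.

## Working session

There is one attempt and no reset: what is moved stays moved. The work goes in short steps, Python scripts to look and compute and a tool call to move; the robot and the scene stay as the last step left them, time stands still between calls to the robot, and variables do not carry over. Pictures are saved under pics/ and viewed, and the job is handed in when it is done.

Besides the shell and the picture viewer there is one more tool, called after "Call:" as name(argument=value, ...) on one line, values as JSON. servo_tool: Moves the arm, as the interface text tells. Its arguments: {"type":"object","properties":{"rot":{"type":"array","items":{"type":"array","items":{"type":"number"}}},"linear":{"type":"array","items":{"type":"array","items":{"type":"number"}}},"gripper":{"type":"array","items":{"type":"number"}}},"required":["rot","linear","gripper"]}

```bash
ls; mkdir -p pics; python3 - <<'E'
from station import bot,camera
import cv2,numpy as np
o=bot.get_obs();print({k:np.round(v,3) for k,v in o.items()},bot.grasp_offset)
for n in ("scene","top","wrist"):
    c=camera(n);cv2.imwrite(f"pics/{n}0.png",c["color"])
    np.savez(f"{n}0.npz",**c)
    print(n,c["fx"],c["cx"],c["cy"],np.round(c.get("extrinsics",c.get("tool_from_camera")),3).tolist())
E
```

```text
pics
{'time': np.float64(0.0), 'qpos': array([ 1.26 ,  0.469, -0.049,  1.534,  0.024,  1.141, -0.082]), 'qvel': array([-0.002,  0.   , -0.001,  0.001, -0.   , -0.002,  0.001]), 'joint_torque': array([ 1.0000e-03, -5.0798e+01, -8.1000e-02, -2.3616e+01, -6.2000e-02,
        3.8000e-02,  0.0000e+00]), 'eef_pos': array([ 0.188, -0.648,  0.221]), 'orientation': array([ 0.99 ,  0.14 , -0.   , -0.001]), 'ft_force': array([-0.147, -0.112, -0.881]), 'torque': array([ 0.005,  0.024, -0.028]), 'opening': np.float64(1.004)} 0.0187
scene 504.231224080193 288.48718784656506 207.57772934752117 [[-0.062, 0.998, 0.011, 0.036], [0.565, 0.044, -0.824, -0.225], [-0.823, -0.045, -0.566, 1.606], [0.0, 0.0, 0.0, 1.0]]
top 420.2210624874621 280.4405745513389 207.3249239902016 [[0.008, -1.0, 0.006, -0.019], [-0.992, -0.008, -0.122, 0.558], [0.122, -0.005, -0.993, 1.235], [0.0, 0.0, 0.0, 1.0]]
wrist 325.19226210127806 277.5077848257982 207.27214269923567 [[0.0, -0.96, -0.279, 0.077], [1.0, 0.0, -0.001, 0.0], [0.001, -0.279, 0.96, -0.162], [0.0, 0.0, 0.0, 1.0]]
```

View pics/top0.png

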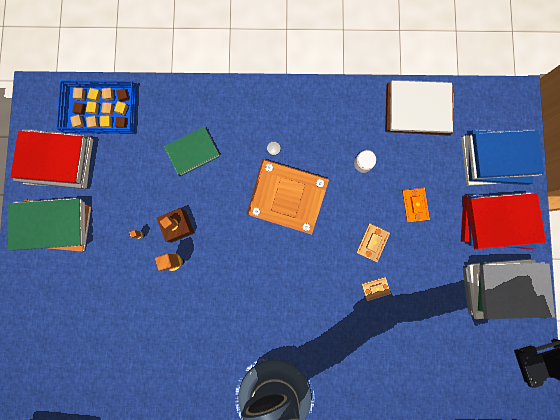

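View pics/scene0.png

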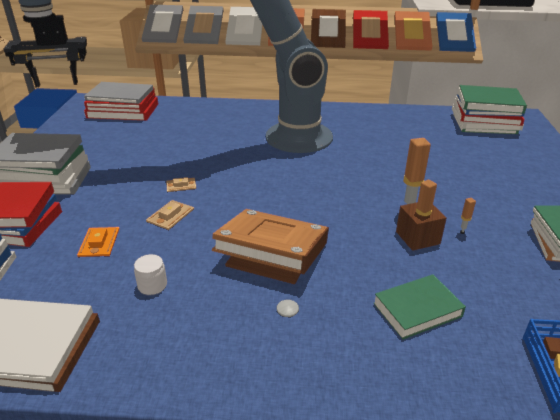

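View pics/wrist0.png

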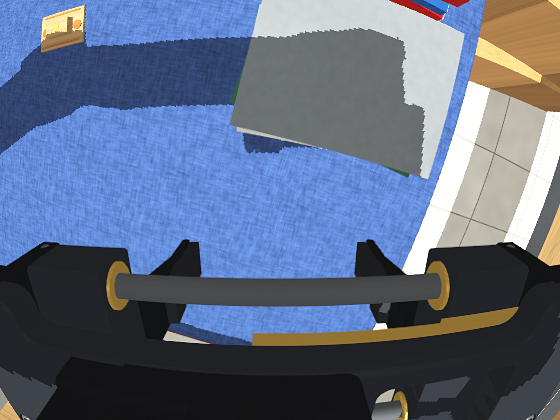

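```bash
python3 - <<'E'
import cv2,numpy as np
t=np.load("top0.npz")["color"];s=np.load("scene0.npz")["color"]
a=cv2.resize(t[130:310,235:445],None,fx=3.6,fy=3.3,interpolation=2)
cv2.imwrite("pics/c1.png",a)
b=cv2.resize(t[190:285,110:210],(400,380),interpolation=2)
c=cv2.resize(s[130:255,385:485],(400,500),interpolation=2)
im=np.zeros((500,800,3),np.uint8);im[:380,:400]=b;im[:,400:]=c;cv2.imwrite("pics/c2.png",im)
E
```

```text
(no output)
```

View pics/c1.png

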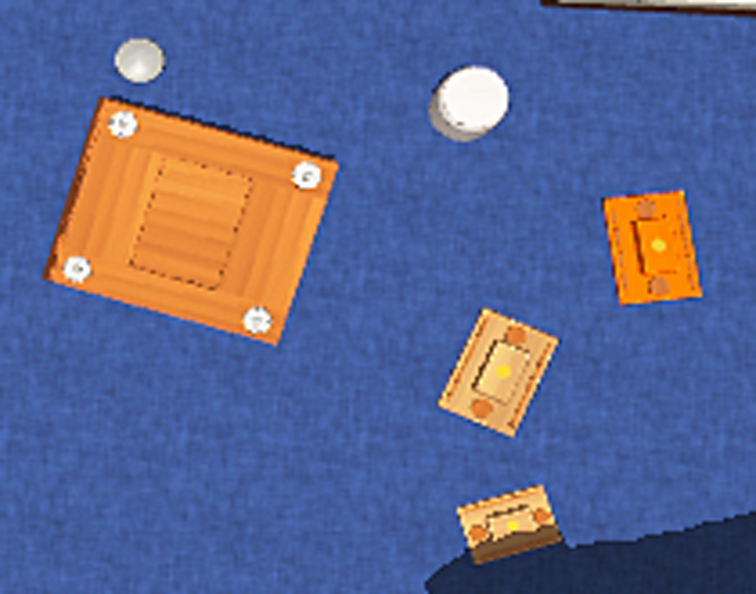

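View pics/c2.png

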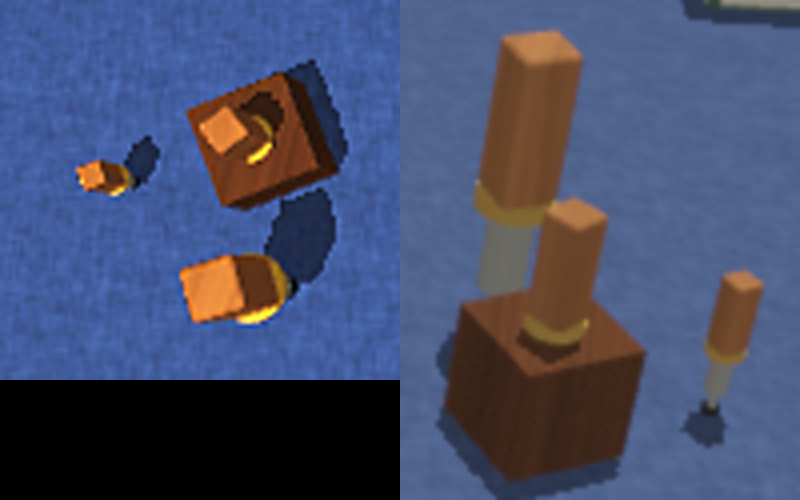

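```bash
cat > h.py <<'E'
import cv2,numpy as np
from scipy.spatial.transform import Rotation as R
def load(f): return dict(np.load(f))
def ray(c,uv):
    uv=np.atleast_2d(uv).astype(float);E=c["extrinsics"]
    d=np.c_[(uv[:,0]-c["cx"])/c["fx"],(uv[:,1]-c["cy"])/c["fy"],np.ones(len(uv))]
    return -E[:3,:3].T@E[:3,3], d@E[:3,:3]
def onplane(c,uv,p0,n):
    o,d=ray(c,uv);n=np.array(n,float)
    return o+d*(((np.array(p0)-o)@n)/(d@n))[:,None]
def onz(c,uv,z): return onplane(c,uv,[0,0,z],[0,0,1])
def cloud(c):
    D=c["depth"];v,u=np.mgrid[:D.shape[0],:D.shape[1]]
    o,d=ray(c,np.c_[u.ravel(),v.ravel()]);return (o+d*D.ravel()[:,None]).reshape(*D.shape,3)
E
python3 - <<'E'
from h import *
c=load("top0.npz");P=cloud(c);s=load("scene0.npz");Q=cloud(s)
hsv=cv2.cvtColor(c["color"],cv2.COLOR_BGR2HSV)
def p(n,x): print(n,np.round(x,4).tolist())
p("table z", [np.median(P[330:340,100:200,2]),np.median(P[260:280,260:330,2])])
# plaque
m=np.zeros(hsv.shape[:2],np.uint8);box=(slice(215,270),slice(350,395))
m[box]=((hsv[box][...,0]<40)&(hsv[box][...,1]>60)).astype(np.uint8)*255
ct=max(cv2.findContours(m,0,1)[0],key=cv2.contourArea);r=cv2.minAreaRect(ct);b=cv2.boxPoints(r)
p("plaque box px",b);w=onz(c,b,0.006);p("world",w);p("ctr",w.mean(0));p("sides",np.linalg.norm(np.roll(w,-1,0)-w,axis=1))
pm=P[m>0];p("z pct",np.percentile(pm[:,2],[5,30,50,70,95]))
# disc yellow
dm=m.copy();dm[:]=0;h=hsv[box];print(h[27-4:27+5,24-4:24+5,0])
dm[box]=((h[...,0]>=23)&(h[...,0]<40)&(h[...,1]>150)).astype(np.uint8)
v,u=np.nonzero(dm);p("disc",[u.mean(),v.mean(),len(u)]);p("disc w",onz(c,[[u.mean(),v.mean()]],.022))
# book corners & recess
m2=np.zeros_like(m);box=(slice(145,245),slice(235,340))
h=hsv[box];m2[box]=((h[...,0]<20)|(h[...,1]<40)).astype(np.uint8)*255
ct=max(cv2.findContours(m2,0,1)[0],key=cv2.contourArea);a=cv2.approxPolyDP(ct,4,True)[:,0]
p("book px",a)
X=P[m2>0];X=X[X[:,2]>.03]
# plane fit
A=np.c_[X[:,:2],np.ones(len(X))]
for _ in range(6):
    k=np.linalg.lstsq(A,X[:,2],rcond=None)[0];e=X[:,2]-A@k;i=abs(e)<max(.003,np.std(e)*1.5);A,X=A[i],X[i]
n=np.array([-k[0],-k[1],1]);n/=np.linalg.norm(n);p("n",n);p("tilt deg,yaw",[np.degrees(np.arccos(n[2])),np.degrees(np.arctan2(-n[1],-n[0]))]);p("k",k);print(len(X),e.std())
E
```

```text
table z [-0.001, -0.0005]
plaque box px [[355.689697265625, 252.72410583496094], [368.6206970214844, 222.55169677734375], [389.9827880859375, 231.70689392089844], [377.0517883300781, 261.8793029785156]]
world [[0.4243, -0.2452, 0.006], [0.517, -0.2864, 0.006], [0.4893, -0.3516, 0.006], [0.3971, -0.3099, 0.006]]
ctr [0.4569, -0.2983, 0.006]
sides [0.1014, 0.0708, 0.1012, 0.0702]
z pct [0.0019, 0.005, 0.0067, 0.0094, 0.0242]
[[14 27 20 19 19 19 18 17 17]
 [13 21 20 19 19 19 17 17 17]
 [16 20 19 20 22 21 18 17 17]
 [24 20 20 25 26 26 23 16 17]
 [20 20 21 26 25 25 24 16 17]
 [20 19 19 25 25 26 23 16 17]
 [20 19 18 21 23 22 16 17 17]
 [20 20 19 18 17 16 17 17 16]
 [19 19 19 18 17 17 17 17 16]]
disc [374.4615, 242.1538, 13.0]
disc w [[0.4563, -0.2996, 0.022]]
book px [[262, 160], [247, 214], [311, 234], [328, 179]]
n [-0.2468, 0.0743, 0.9662]
tilt deg,yaw [14.9333, -16.7481]
k [0.2554, -0.0769, -0.0859]
2505 0.0016026190339889091
```

```bash
python3 - <<'E'
from h import *
c=load("top0.npz");P=cloud(c);s=load("scene0.npz");Q=cloud(s)
def p(n,x): print(n,np.round(x,4).tolist())
n=np.array([-0.2468,0.0743,0.9662])
t=np.radians(15);yaw=np.radians(-16.7);n=np.array([-np.sin(t)*np.cos(yaw),-np.sin(t)*np.sin(yaw),np.cos(t)])
k=[.2554,-.0769,-.0859]
# refine corners with minAreaRect-free: intersect px corners with plane
px=np.array([[262,160],[247,214],[311,234],[328,179]])
p0=[.55,0,k[0]*.55+k[2]]
w=onplane(c,px,p0,n);p("book corners",w);p("ctr",w.mean(0));p("sides",np.linalg.norm(np.roll(w,-1,0)-w,axis=1))
d=np.roll(w,-1,0)-w;p("yaws",np.degrees(np.arctan2(d[:,1],d[:,0])))
# screw heads (white)
for nm,cc,bx in(("top",c,(150,240,240,335)),("scene",s,(205,265,212,335))):
    y0,y1,x0,x1=bx;hsv=cv2.cvtColor(cc["color"],cv2.COLOR_BGR2HSV)[y0:y1,x0:x1]
    m=((hsv[...,1]<70)&(hsv[...,2]>170)).astype(np.uint8)
    N,l,st,ce=cv2.connectedComponentsWithStats(m)
    for i in range(1,N):
        if 8<st[i,4]<150: uv=ce[i]+[x0,y0];p(nm+" screw %d"%st[i,4],[*uv,*onplane(cc,[uv],p0,n)[0]])
# tall things
hs=P[...,2]
for name,(y0,y1,x0,x1) in dict(stand=(200,245,155,195),big=(248,275,150,185),small=(226,242,126,146)).items():
    z=hs[y0:y1,x0:x1];p(name+" zmax pct",np.percentile(z,[50,80,90,97,99]))
    m=(z>np.percentile(z,99)-.006)
    v,u=np.nonzero(m);p(" top px",[u.mean()+x0,v.mean()+y0,len(u)]);p(" xyz",np.median(P[y0:y1,x0:x1][m],0))
# stand
z=hs[195:250,150:200];m=(abs(z-.075)<.005).astype(np.uint8)
ct=max(cv2.findContours(m,0,1)[0],key=cv2.contourArea)+[150,195]
r=cv2.minAreaRect(ct);b=cv2.boxPoints(r);w=onz(c,b,.075);p("stand",w);p("ctr",w.mean(0));p("sides",np.linalg.norm(np.roll(w,-1,0)-w,axis=1))
E
```

```text
book corners [[0.6913, 0.041, 0.0877], [0.5362, 0.0855, 0.0445], [0.478, -0.1059, 0.0443], [0.6362, -0.1523, 0.0884]]
ctr [0.5854, -0.0329, 0.0662]
sides [0.167, 0.2, 0.1706, 0.201]
yaws [164.0046, -106.9192, -16.3312, 74.1011]
top screw 46 [273.5, 151.5652, 0.7147, 0.0074, 0.0963]
top screw 46 [268.7826, 167.1522, 0.6709, 0.021, 0.084]
top screw 48 [319.6042, 182.6042, 0.6261, -0.1281, 0.084]
top screw 42 [255.8571, 210.9762, 0.5451, 0.0589, 0.0488]
top screw 41 [305.9024, 226.4878, 0.5, -0.0904, 0.0487]
scene screw 15 [226.0, 232.0667, 0.6199, -0.1299, 0.0825]
scene screw 24 [296.5417, 248.5, 0.6622, 0.0199, 0.0818]
stand zmax pct [0.0035, 0.0753, 0.0809, 0.1504, 0.1534]
 top px [166.3656, 221.7527, 93.0]
 xyz [0.4987, 0.2977, 0.1508]
big zmax pct [0.0023, 0.1935, 0.1965, 0.1988, 0.2004]
 top px [162.5482, 262.0843, 166.0]
 xyz [0.3934, 0.2907, 0.1969]
small zmax pct [0.0008, 0.0655, 0.0914, 0.0948, 0.0969]
 top px [132.3939, 233.1212, 33.0]
 xyz [0.4711, 0.4058, 0.0933]
stand [[0.5204, 0.3488, 0.075], [0.5501, 0.2777, 0.075], [0.4808, 0.2476, 0.075], [0.4515, 0.3183, 0.075]]
ctr [0.5007, 0.2981, 0.075]
sides [0.077, 0.0755, 0.0765, 0.0753]
```

```bash
cat >> h.py <<'E'
def toolR(n,ydir):
    "tool z=-n, tool y near ydir"
    z=-np.array(n,float);z/=np.linalg.norm(z);y=np.array(ydir,float);y-=z*(y@z);y/=np.linalg.norm(y)
    return np.c_[np.cross(y,z),y,z]
def plan(pos,Rt,obs=None):
    from station import bot
    o=obs or bot.get_obs();R0=R.from_quat(o["orientation"]).as_matrix()
    rv=R.from_matrix(R0.T@Rt).as_rotvec(degrees=True)/6
    print("t %.2f pos"%o["time"],np.round(o["eef_pos"],4),"F",np.round(o["ft_force"],1),"open %.3f"%o["opening"])
    print("rot units",np.round(rv,3),"lin units in cur axes",np.round(R0.T@(np.array(pos)-o["eef_pos"])/.03,3),"in target axes",np.round(Rt.T@(np.array(pos)-o["eef_pos"])/.03,3))
def yd(deg): a=np.radians(deg);return [np.cos(a),np.sin(a),0]
T=np.radians(15);YB=np.radians(-16.75)
NB=np.array([-np.sin(T)*np.cos(YB),-np.sin(T)*np.sin(YB),np.cos(T)])
OB=np.array([.5867,-.0345,.0617])
E
python3 - <<'E'
from h import *
plan([.4565,-.299,.12],toolR([0,0,1],yd(-24.1)))
E
```

```text
t 0.15 pos [ 0.1876 -0.648   0.2217] F [-0.  -0.2 -0.9] open 0.998
rot units [-1.300e-02 -5.000e-03 -8.292e+00] lin units in cur axes [11.845 -8.676  3.403] in target axes [14.278  3.433  3.392]
```

Call:
servo_tool(rot=[[0, 0, 0], [0, 0, 0], [0, 0, 0], [0, 0, -0.8], [0, 0, -0.9], [0, 0, -0.9], [0, 0, -0.9], [0, 0, -0.9], [0, 0, -0.9], [0, 0, -0.9], [0, 0, -0.9], [0, 0, -0.9], [0, 0, -0.29], [0, 0, 0], [0, 0, 0]], linear=[[0.95, -0.7, 0.2], [0.95, -0.7, 0.2], [0.95, -0.7, 0.2], [0.95, -0.7, 0.2], [0.9, -0.8, 0.2], [0.8, -0.8, 0.2], [0.8, -0.8, 0.2], [0.8, -0.6, 0.2], [0.8, -0.5, 0.2], [0.8, -0.4, 0.2], [0.8, -0.3, 0.2], [0.8, 0, 0.2], [0.8, 0, 0.2], [0, 0, 0], [0, 0, 0]], gripper=[1, 1, 1, 1, 1, 1, 1, 1, 1, 1, 1, 1, 1, 1, 1])

```text
time: 2.02
eef_pos: [0.3622, -0.2906, 0.1446]
orientation: [0.839, 0.543, -0.0, 0.0]
ft_force: [0.3, -0.3, 0.5]
opening: 1.0
```

```bash
python3 - <<'E'
from h import *
from station import camera,bot
plan([.4565,-.299,.12],toolR([0,0,1],yd(-24.1)))
E
```

```text
t 2.02 pos [ 0.3622 -0.2906  0.1446] F [ 0.3 -0.3  0.5] open 1.000
rot units [ 0.002  0.005 -0.011] lin units in cur axes [1.034 2.983 0.819] in target axes [1.03  2.984 0.819]
```

Call:
servo_tool(rot=[[0, 0, 0], [0, 0, 0], [0, 0, 0], [0, 0, 0], [0, 0, 0], [0, 0, 0]], linear=[[0.26, 0.75, 0.2], [0.26, 0.75, 0.2], [0.26, 0.75, 0.2], [0.25, 0.73, 0.2], [0, 0, 0], [0, 0, 0]], gripper=[1, 1, 1, 1, 1, 1])

```text
time: 2.78
eef_pos: [0.4553, -0.299, 0.1205]
orientation: [0.84, 0.543, -0.001, -0.0]
ft_force: [-0.1, -0.4, -0.5]
opening: 0.997
```

```bash
python3 - <<'E'
from h import *
from station import camera,bot
plan([.4565,-.299,.0083],toolR([0,0,1],yd(-24.1)))
c=camera("wrist");cv2.imwrite("pics/w1.png",c["color"])
E
```

```text
t 2.77 pos [ 0.4553 -0.299   0.1205] F [-0.1 -0.4 -0.5] open 0.997
rot units [-0.009  0.006 -0.017] lin units in cur axes [0.02  0.04  3.739] in target axes [0.017 0.036 3.739]
```

View pics/w1.png

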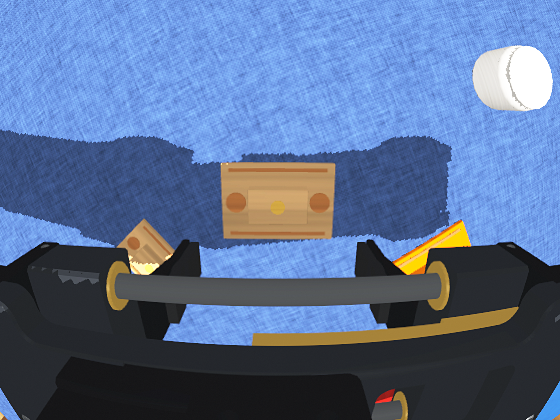

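```bash
cat >> h.py <<'E'
def wray(c,uv,pos,quat):
    uv=np.atleast_2d(uv).astype(float);d=uv-[c["cx"],c["cy"]];r=np.linalg.norm(d,axis=1);th=r/c["fx"]
    k=np.sin(th)/np.maximum(r,1e-9);v=np.c_[d*k[:,None],np.cos(th)]
    M=c["tool_from_camera"];Rw=R.from_quat(quat).as_matrix()
    return Rw@M[:3,3]+pos, v@(Rw@M[:3,:3]).T
def wplane(c,uv,pos,quat,p0,n):
    o,d=wray(c,uv,pos,quat);n=np.array(n,float);return o+d*(((np.array(p0)-o)@n)/(d@n))[:,None]
E
python3 - <<'E'
from h import *
from station import camera,bot
o=bot.get_obs();c=camera("wrist")
h=cv2.cvtColor(c["color"],cv2.COLOR_BGR2HSV)
print(h[200:214:2,268:290:3,:2].tolist()[3])
m=np.zeros(h.shape[:2],np.uint8);b=h[150:240,210:345];m[150:240,210:345]=((b[...,0]<30))*255
ct=max(cv2.findContours(m,0,1)[0],key=cv2.contourArea);bx=cv2.boxPoints(cv2.minAreaRect(ct))
for f in ([221,163],[335,163],[332,239],[222,239]),bx:
    w=wplane(c,f,o["eef_pos"],o["orientation"],[0,0,.006],[0,0,1]);print(np.round(w,4).tolist(),w.mean(0))
print(wplane(c,[278,207.5],o["eef_pos"],o["orientation"],[0,0,.022],[0,0,1]))
E
```

```text
[[17, 119], [21, 179], [21, 175], [21, 175], [21, 173], [21, 174], [17, 119], [17, 119]]
[[0.4261, -0.2457, 0.006], [0.516, -0.2861, 0.006], [0.4877, -0.3504, 0.006], [0.3951, -0.3089, 0.006]] [ 0.45620478 -0.29777489  0.006     ]
[[0.4264, -0.2449, 0.006], [0.5163, -0.2852, 0.006], [0.4906, -0.3507, 0.006], [0.3947, -0.3077, 0.006]] [ 0.45701265 -0.29712407  0.006     ]
[[ 0.45653302 -0.29819244  0.022     ]]
```

Call:
servo_tool(rot=[[0, 0, 0], [0, 0, 0], [0, 0, 0], [0, 0, 0], [0, 0, 0], [0, 0, 0], [0, 0, 0], [0, 0, 0], [0, 0, 0], [0, 0, 0], [0, 0, 0], [0, 0, 0]], linear=[[0.02, 0.04, 0.8], [0, 0, 0.8], [0, 0, 0.8], [0, 0, 0.8], [0, 0, 0.5], [0, 0, 0], [0, 0, 0], [0, 0, 0], [0, 0, 0], [0, 0, 0], [0, 0, 0], [0, 0, 0]], gripper=[1, 1, 1, 1, 1, 1, -1, -1, -1, -1, -1, -1])

```text
time: 4.38
eef_pos: [0.4576, -0.2983, 0.0097]
orientation: [0.839, 0.544, -0.0, -0.0]
ft_force: [-0.4, 0.0, 2.0]
opening: 0.57
```

```bash
python3 - <<'E'
from h import *
from station import camera,bot
plan([.4565,-.2985,.0083],toolR([0,0,1],yd(-24.1)))
E
```

```text
t 4.38 pos [ 0.4576 -0.2983  0.0097] F [-0.4  0.   2. ] open 0.570
rot units [-0.003  0.002 -0.003] lin units in cur axes [-0.021 -0.029  0.047] in target axes [-0.021 -0.029  0.047]
```

Call:
servo_tool(rot=[[0, 0, 0], [0, 0, 0], [0, 0, 0], [0, 0, 0], [0, 0, 0], [0, 0, 0], [0, 0, 0]], linear=[[0, 0, -0.3], [0, 0, -0.8], [0, 0, -1], [0, 0, -1], [0, 0, -1], [0, 0, -0.9], [0, 0, 0]], gripper=[-1, -1, -1, -1, -1, -1, -1])

```text
time: 5.25
eef_pos: [0.4592, -0.2989, 0.162]
orientation: [0.839, 0.544, 0.001, 0.002]
ft_force: [-0.0, 0.1, -1.0]
opening: 0.573
```

```bash
python3 - <<'E'
from h import *
from station import camera,bot
plan(OB+NB*(.0097+.045),toolR(NB,[np.cos(YB),np.sin(YB),.27]))
print(toolR(NB,[np.cos(YB),np.sin(YB),.27]))
o=bot.get_obs();c=camera("wrist");cv2.imwrite("pics/w2.png",c["color"])
Rw=R.from_quat(o["orientation"]).as_matrix();pos=o["eef_pos"]
for z,uv in ((-.0097+.022,[[278,207.5]]),): 
    # point in tool frame: plane at tool z = .0097-.022
    w=wplane(c,uv,np.zeros(3),[0,0,0,1],[0,0,-z],[0,0,1]);print(w)
E
```

```text
t 5.25 pos [ 0.4592 -0.2989  0.162 ] F [-0.   0.1 -1. ] open 0.573
rot units [-2.446  0.172 -1.219] lin units in cur axes [ 9.723 -0.199  1.572] in target axes [9.666 0.613 1.801]
[[ 0.28819627  0.92494291  0.24783771]
 [ 0.95757136 -0.27837622 -0.07459068]
 [ 0.          0.25881905 -0.96592583]]
[[ 0.03353163  0.00085734 -0.0123    ]]
```

View pics/w2.png

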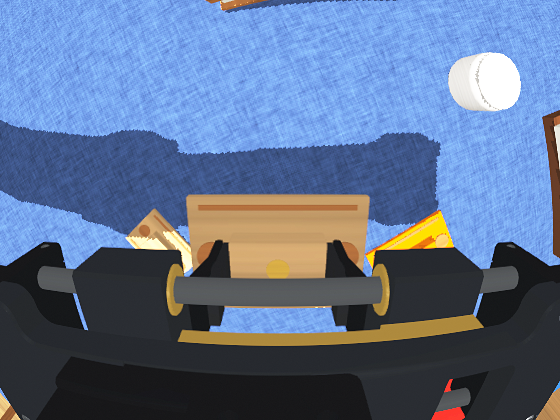

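```bash
python3 - <<'E'
from h import *
c=dict(np.load("wrist0.npz"));im=cv2.imread("pics/w2.png")
print(wplane(c,[[188,196],[369,196]],np.zeros(3),[0,0,0,1],[0,0,.0037],[0,0,1])*1e3)
print(wplane(c,[[277.5,269]],np.zeros(3),[0,0,0,1],[0,0,-.0123],[0,0,1])*1e3)
cv2.imwrite("pics/w2c.png",cv2.resize(im[180:300,170:390],None,fx=3.5,fy=3.5,interpolation=2))
E
```

```text
[[ 35.54566161 -48.27766065   3.7       ]
 [ 35.58189936  49.22009047   3.7       ]]
[[  0.90571354  -0.07124039 -12.3       ]]
```

View pics/w2c.png

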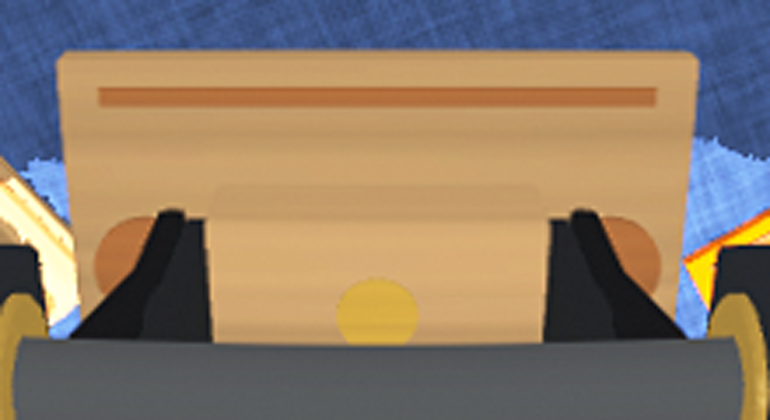

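Call:
servo_tool(rot=[[0, 0, 0], [0, 0, 0], [0, 0, 0], [0, 0, 0], [0, 0, 0], [0, 0, 0], [0, 0, 0], [0, 0, 0], [0, 0, 0], [0, 0, 0], [-0.8, 0.06, -0.4], [-0.8, 0.06, -0.4], [-0.84, 0.06, -0.42], [0, 0, 0], [0, 0, 0]], linear=[[0.6, 0, 0], [0.98, 0, 0], [0.98, 0, 0], [0.98, 0, 0], [1, 0, 0], [1, 0, 0], [1, -0.05, 0.1], [1, -0.05, 0.1], [1, -0.05, 0.1], [1, -0.05, 0.1], [0.2, 0, 0], [0, 0, 0], [0, 0, 0], [0, 0, 0], [0, 0, 0]], gripper=[-1, -1, -1, -1, -1, -1, -1, -1, -1, -1, -1, -1, -1, -1, -1])

```text
time: 7.18
eef_pos: [0.5719, -0.0285, 0.1472]
orientation: [0.796, 0.592, 0.077, 0.101]
ft_force: [0.1, 0.2, -1.1]
opening: 0.571
```

```bash
python3 - <<'E'
from h import *
from station import camera,bot
Rt=toolR(NB,[np.cos(YB),np.sin(YB),.27])
plan(OB-Rt[:,0]*.0006-Rt[:,1]*.0002+NB*(.0097),Rt)
c=camera("wrist");cv2.imwrite("pics/w3.png",c["color"])
E
```

```text
t 7.17 pos [ 0.5719 -0.0285  0.1472] F [ 0.1  0.2 -1.1] open 0.571
rot units [-0.068 -0.028 -0.006] lin units in cur axes [-0.079 -0.215  2.569] in target axes [-0.071 -0.233  2.568]
```

View pics/w3.png

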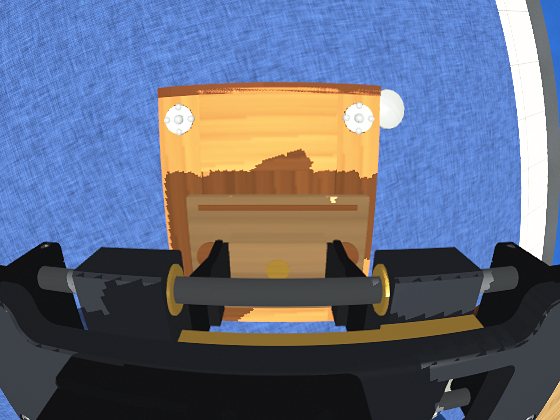

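```bash
python3 - <<'E'
from h import *
from station import camera,bot
o=bot.get_obs();c=camera("wrist")
h=cv2.cvtColor(c["color"],cv2.COLOR_BGR2HSV);b=h[95:140,160:378]
m=((b[...,1]<60)&(b[...,2]>150)).astype(np.uint8)
N,l,st,ce=cv2.connectedComponentsWithStats(cv2.morphologyEx(m,cv2.MORPH_CLOSE,np.ones((5,5))))
for i in range(1,N):
    if st[i,4]>200:
        uv=ce[i]+[160,95];print(st[i],uv,wplane(c,[uv],o["eef_pos"],o["orientation"],OB+NB*.006,NB).round(4))
# also cover corners on the far(left) edge
print(wplane(c,[[158,90],[381,88]],o["eef_pos"],o["orientation"],OB+NB*.005,NB).round(4))
E
```

```text
[182   7  32  32 690] [357.45797101 117.52463768] [[0.67   0.0222 0.0849]]
[  3   8  31  32 661] [177.95310136 118.83055976] [[0.5444 0.0599 0.0498]]
[[0.5363 0.0871 0.0446]
 [0.6942 0.0398 0.0887]]
```

```bash
sed -i 's/^OB=.*/OB=np.array([.5862,-.0334,.0617])/' h.py; cat > pl.py <<'E'
from h import *
import sys
Rt=toolR(NB,[np.cos(YB),np.sin(YB),.27])
plan(OB-Rt[:,0]*.0006-Rt[:,1]*.0002+NB*(.0097+float(sys.argv[1])),Rt)
E
python3 pl.py 0.009
```

```text
t 7.28 pos [ 0.5724 -0.029   0.1475] F [ 0.1 -0.1 -1.4] open 0.572
rot units [-0.06  -0.027 -0.012] lin units in cur axes [-0.035 -0.266  2.266] in target axes [-0.029 -0.28   2.264]
```

Call:
servo_tool(rot=[[-0.06, -0.03, -0.01], [0, 0, 0], [0, 0, 0], [0, 0, 0], [0, 0, 0], [0, 0, 0], [0, 0, 0]], linear=[[-0.03, -0.27, 0], [0, 0, 0.6], [0, 0, 0.6], [0, 0, 0.6], [0, 0, 0.46], [0, 0, 0], [0, 0, 0]], gripper=[-1, -1, -1, -1, -1, -1, -1])

```text
time: 8.15
eef_pos: [0.581, -0.0326, 0.0802]
orientation: [0.795, 0.592, 0.078, 0.105]
ft_force: [0.1, 0.1, -0.5]
opening: 0.565
```

```bash
python3 pl.py 0.009; python3 - <<'E'
from h import *
from station import camera,bot
c=camera("wrist");cv2.imwrite("pics/w4.png",cv2.resize(c["color"][60:330,150:400],None,fx=3,fy=2.2,interpolation=2))
np.savez("w4.npz",**c)
E
```

```text
t 8.15 pos [ 0.581  -0.0326  0.0802] F [ 0.1  0.1 -0.5] open 0.565
rot units [0.01  0.004 0.008] lin units in cur axes [0.005 0.001 0.018] in target axes [0.005 0.001 0.018]
```

View pics/w4.png

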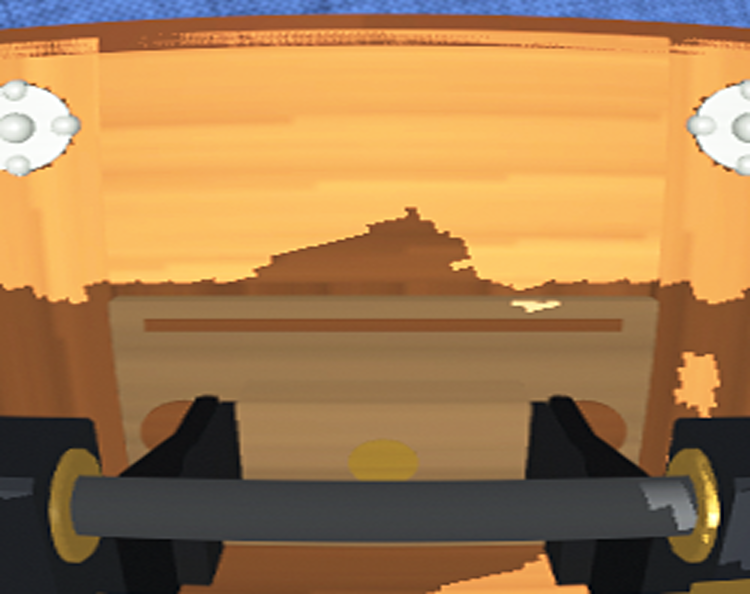

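```bash
python3 - <<'E'
from h import *
c=dict(np.load("w4.npz"));Z=np.zeros(3)
h=cv2.cvtColor(c["color"],cv2.COLOR_BGR2HSV);x0,y0=120,85;b=h[85:150,120:430]
m=((b[...,1]<60)&(b[...,2]>150)).astype(np.uint8)
N,l,st,ce=cv2.connectedComponentsWithStats(cv2.morphologyEx(m,cv2.MORPH_CLOSE,np.ones((5,5))))
for i in range(1,N):
    if st[i,4]>200:
        uv=ce[i]+[x0,y0];print(st[i,2:],uv,1e3*wplane(c,[uv],Z,[0,0,0,1],[0,0,.0097+.009-.006],[0,0,1]))
# plaque far corners
uv=[[150+113/3,60+297/2.2],[150+657/3,60+297/2.2]]
print(1e3*wplane(c,uv,Z,[0,0,0,1],[0,0,.0037],[0,0,1]))
E
```

```text
[  41   44 1182] [155.57952623 117.64805415] [[ 78.10271237 -67.06212869  12.7       ]]
[  40   44 1168] [399.01455479 117.58133562] [[78.13090283 67.85617447 12.7       ]]
[[ 35.84289597 -47.72158165   3.7       ]
 [ 35.8754868   49.74683054   3.7       ]]
```

Call:
servo_tool(rot=[[0, 0, 0], [0, 0, 0], [0, 0, 0], [0, 0, 0]], linear=[[-0.015, -0.015, 0.1], [0, 0, 0.1], [0, 0, 0.05], [0, 0, 0]], gripper=[-1, -1, -1, -1])

```text
time: 8.7
eef_pos: [0.5819, -0.0337, 0.0725]
orientation: [0.796, 0.592, 0.078, 0.105]
ft_force: [-0.8, 0.6, -0.5]
opening: 0.57
```

```bash
python3 pl.py 0.000
```

```text
t 8.70 pos [ 0.5819 -0.0337  0.0725] F [-0.8  0.6 -0.5] open 0.570
rot units [0.004 0.009 0.006] lin units in cur axes [0.032 0.028 0.06 ] in target axes [0.032 0.028 0.06 ]
```

Call:
servo_tool(rot=[[0, 0, 0], [0, 0, 0], [0, 0, 0]], linear=[[0, 0, 0.04], [0, 0, 0.03], [0, 0, 0]], gripper=[-1, -1, -1])

```text
time: 9.07
eef_pos: [0.5825, -0.0338, 0.0713]
orientation: [0.796, 0.592, 0.078, 0.106]
ft_force: [-2.6, 0.1, 5.3]
opening: 0.57
```

```bash
python3 pl.py 0.000; python3 - <<'E'
from h import *
from station import camera,bot
c=camera("wrist");cv2.imwrite("pics/w5.png",cv2.resize(c["color"][60:330,150:400],None,fx=3,fy=2.2,interpolation=2))
print(NB@bot.get_obs()["ft_force"])
E
```

```text
t 9.07 pos [ 0.5825 -0.0338  0.0713] F [-2.6  0.1  5.3] open 0.570
rot units [0.008 0.012 0.006] lin units in cur axes [0.029 0.021 0.014] in target axes [0.029 0.021 0.014]
5.722808395140032
```

View pics/w5.png

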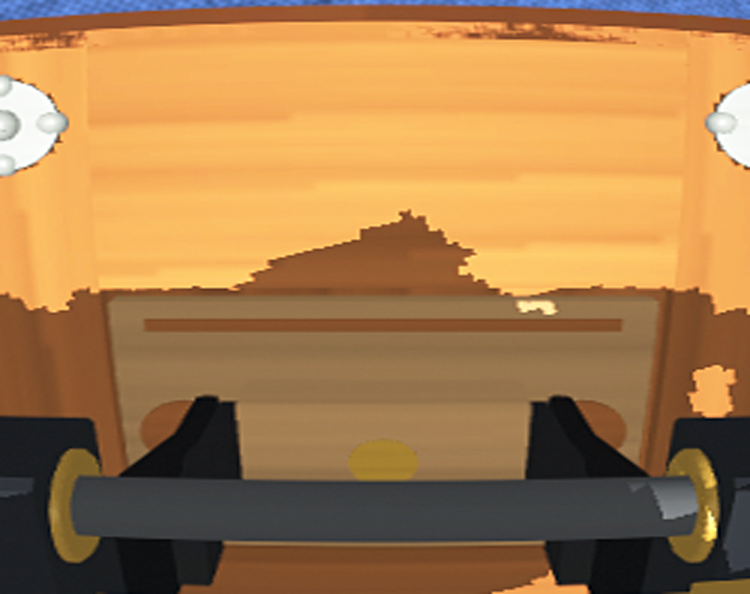

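Call:
servo_tool(rot=[[0, 0, 0], [0, 0, 0], [0, 0, 0], [0, 0, 0], [0, 0, 0], [0, 0, 0], [0, 0, 0], [0, 0, 0]], linear=[[0, 0, -0.02], [0, 0, 0], [0, 0, 0], [0, 0, 0], [0, 0, -0.4], [0, 0, -0.9], [0, 0, -0.9], [0, 0, -0.9]], gripper=[0.6, 0.6, 0.6, 0.6, 0.6, 0.6, 0.6, 0.6])

```text
time: 10.12
eef_pos: [0.559, -0.0266, 0.1626]
orientation: [0.795, 0.592, 0.078, 0.105]
ft_force: [-0.2, -0.5, -0.3]
opening: 0.801
```

```bash
python3 pl.py 0.000; python3 - <<'E'
from h import *
from station import camera,bot
o=bot.get_obs();c=camera("wrist");np.savez("w6.npz",pos=o["eef_pos"],quat=o["orientation"],**c);cv2.imwrite("pics/w6.png",cv2.resize(c["color"][60:330,130:420],None,fx=2.7,fy=2.2,interpolation=2))
E
```

```text
t 10.12 pos [ 0.559  -0.0266  0.1626] F [-0.2 -0.5 -0.3] open 0.801
rot units [0.012 0.005 0.009] lin units in cur axes [0.025 0.021 3.168] in target axes [0.023 0.025 3.168]
```

View pics/w6.png

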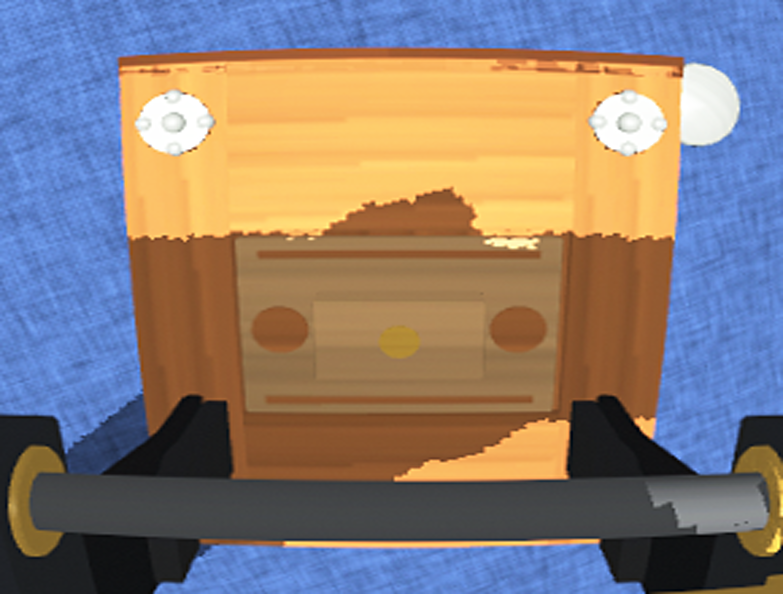

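```bash
python3 - <<'E'
from h import *
c=dict(np.load("w6.npz"));pos,q=c["pos"],c["quat"]
def pt(u,v):
    _,d=wray(c,[[u,v]],pos,q);o,_=wray(c,[[u,v]],pos,q)
    dv,=wray(c,[[u,v]],np.zeros(3),[0,0,0,1])[1:]
    zc=(c["tool_from_camera"][:3,:3].T@dv[0])[2]
    return o+d[0]*c["depth"][v,u]/zc
f=lambda X,Y:(int(130+X/2.7),int(60+Y/2.2))
for nm,X,Y in [("board TL",250,247),("board TR",548,265),("board BL",255,405),("board BR",545,405),("blk",345,330),("blk2",455,330),("disc",400,342),("rimT",400,180),("rimL",190,330),("rimR",610,330),("recessR",562,330)]:
    p=pt(*f(X,Y));print(nm,np.round(p,4),"h above floor mm %.1f"%(1e3*(p-OB)@NB))
h=cv2.cvtColor(c["color"],cv2.COLOR_BGR2HSV);b=h[205:228,262:295]
m=(b[...,0]>=20)&(b[...,1]>170);v,u=np.nonzero(m);print(len(u),u.mean()+262,v.mean()+205)
S=wplane(c,[[u.mean()+262,v.mean()+205]],pos,q,OB+NB*.022,NB)[0];print("disc",S, "rel along tool x,y mm",1e3*R.from_quat(q).as_matrix().T@(S-OB))
E
```

```text
board TL [0.551  0.0087 0.0555] h above floor mm 5.9
board TR [ 0.6331 -0.0232  0.0778] h above floor mm 4.7
board BL [0.5415 0.059  0.3188] h above floor mm 266.3
board BR [ 0.6177 -0.077   0.0807] h above floor mm 7.3
blk [ 0.5663 -0.0249  0.0783] h above floor mm 21.6
blk2 [ 0.5962 -0.0339  0.0864] h above floor mm 21.4
disc [ 0.5802 -0.033   0.0836] h above floor mm 22.7
rimT [0.6009 0.0197 0.0663] h above floor mm 4.7
rimL [ 0.5226 -0.017   0.0493] h above floor mm 5.0
rimR [ 0.6452 -0.0538  0.0836] h above floor mm 5.0
recessR [ 0.6334 -0.052   0.0744] h above floor mm -0.8
159 277.44654088050316 214.8490566037736
disc [ 0.57996653 -0.03301669  0.08284709] rel along tool x,y mm [ -1.44167302  -0.37371885 -21.99964476]
```

```bash
python3 - <<'E'
from h import *
c=load("top0.npz");P=cloud(c)
y0,y1,x0,x1=205,240,152,195
z=P[y0:y1,x0:x1,2];m=((z>.143)).astype(np.uint8)*255
ct=max(cv2.findContours(m,0,1)[0],key=cv2.contourArea)+[x0,y0]
b=cv2.boxPoints(cv2.minAreaRect(ct));w=onz(c,b,.151);d=np.roll(w,-1,0)-w
print(w.round(4).tolist(),w.mean(0),np.linalg.norm(d,axis=1),np.degrees(np.arctan2(d[:,1],d[:,0])))
plan([.5,.298,.2],toolR([0,0,1],yd(-60)))
E
```

```text
[[0.503, 0.3169, 0.151], [0.5192, 0.2963, 0.151], [0.4983, 0.2797, 0.151], [0.4821, 0.3004, 0.151]] [0.5006632 0.2983383 0.151    ] [0.0263223  0.02664328 0.02626575 0.02659524] [ -51.78346873 -141.65736822  128.11133881   38.46478411]
t 10.18 pos [ 0.5604 -0.0259  0.1661] F [-0.1  0.4  2.2] open 0.803
rot units [ 2.44  -0.973  7.177] lin units in cur axes [ 9.767 -4.549 -2.419] in target axes [  3.654 -10.359  -1.129]
```

```bash
python3 - <<'E'
from h import *
plan([.5005,.298,.215],toolR([0,0,1],yd(-51.7)))
E
```

```text
t 10.18 pos [ 0.5604 -0.0259  0.1661] F [-0.1  0.4  2.2] open 0.803
rot units [ 2.483 -0.788  5.802] lin units in cur axes [ 9.772 -4.401 -2.897] in target axes [ 5.124 -9.712 -1.629]
```

Call:
servo_tool(rot=[[0, 0, 0], [0, 0, 0], [0, 0, 0], [0, 0, 0], [0, 0, 0], [0, 0, 0], [0, 0, 0], [0, 0, 0], [0, 0, 0], [0, 0, 0], [0.41, -0.13, 0.97], [0.41, -0.13, 0.97], [0.41, -0.13, 0.97], [0.41, -0.13, 0.97], [0.41, -0.13, 0.97], [0.41, -0.13, 0.95], [0, 0, 0], [0, 0, 0]], linear=[[0.6, -0.2, -1], [0.97, -0.46, -0.7], [1, -0.46, -0.3], [1, -0.46, -0.2], [1, -0.46, -0.2], [1, -0.46, -0.2], [1, -0.46, -0.1], [1, -0.46, -0.1], [1, -0.46, -0.1], [1, -0.46, 0], [0.2, -0.06, 0], [0, 0, 0], [0, 0, 0], [0, 0, 0], [0, 0, 0], [0, 0, 0], [0, 0, 0], [0, 0, 0]], gripper=[0.6, 0.6, 0.6, 0.6, 0.6, 0.6, 0.6, 0.6, 0.6, 0.6, 0.6, 0.6, 0.6, 0.6, 0.6, 0.6, 0.6, 0.6])

```text
time: 12.42
eef_pos: [0.4995, 0.2974, 0.2107]
orientation: [0.944, 0.329, -0.002, -0.0]
ft_force: [-0.2, 1.1, -0.4]
opening: 0.8
```

```bash
python3 - <<'E'
from h import *
from station import camera,bot
plan([.5005,.298,.215],toolR([0,0,1],yd(-51.7)))
c=camera("wrist");cv2.imwrite("pics/w7.png",c["color"])
t=camera("top");cv2.imwrite("pics/t7.png",cv2.resize(t["color"][130:300,100:400],(800,453),interpolation=2))
E
```

```text
t 12.43 pos [0.4995 0.2974 0.2107] F [-0.2  1.1 -0.4] open 0.800
rot units [-0.019  0.026  0.014] lin units in cur axes [ 0.038  0.003 -0.143] in target axes [ 0.038  0.004 -0.142]
```

View pics/w7.png

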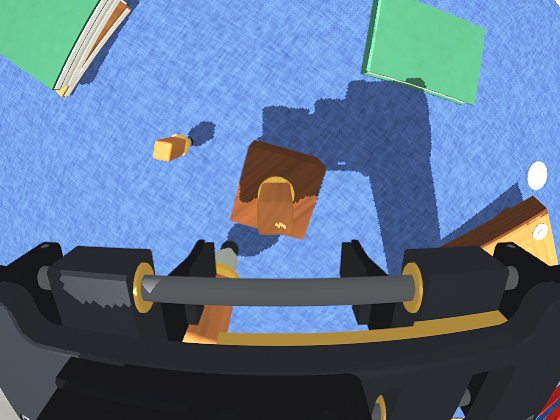

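View pics/t7.png

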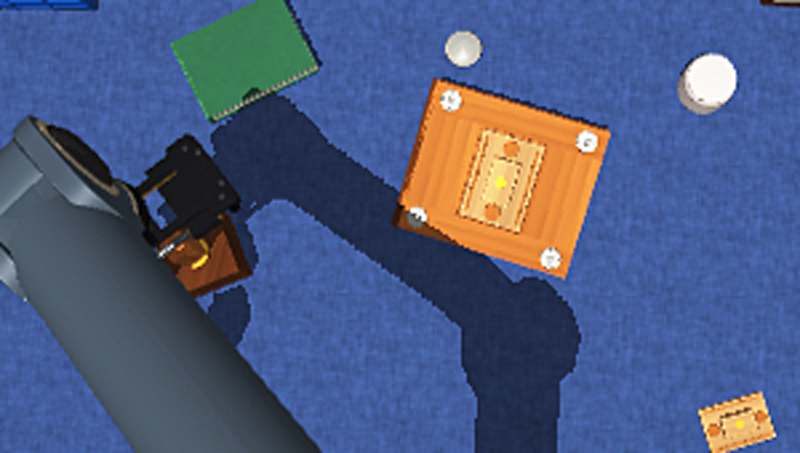

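```bash
python3 - <<'E'
from h import *
from station import camera,bot
t=camera("top");P=cloud(t)
for u,v in [(140,195),(150,220),(150,240),(165,262),(165,280),(190,290)]: print(u,v,P[v,u].round(3))
s=camera("scene");cv2.imwrite("pics/s7.png",s["color"])
E
```

```text
140 195 [0.518 0.247 0.528]
150 220 [0.467 0.207 0.589]
150 240 [0.431 0.193 0.632]
165 262 [0.398 0.162 0.655]
165 280 [0.372 0.155 0.675]
190 290 [0.359 0.116 0.686]
```

View pics/s7.png

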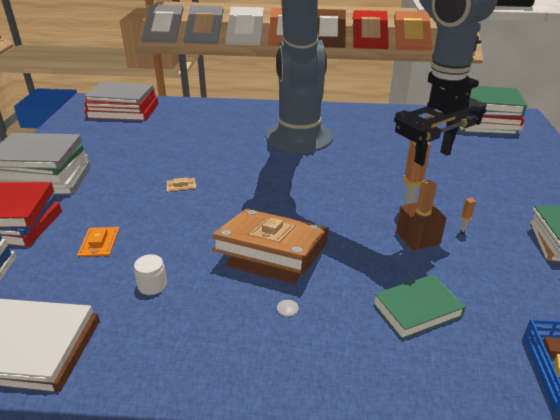

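```bash
python3 - <<'E'
from h import *
from station import bot
im=cv2.imread("pics/w7.png");c=dict(np.load("wrist0.npz"));o=bot.get_obs()
cv2.imwrite("pics/w7c.png",cv2.resize(im[130:260,210:350],None,fx=5,fy=4.5,interpolation=2))
# stand front top corners
print(wplane(c,[[252,141],[326,163],[302,239],[231,218]],o["eef_pos"],o["orientation"],[0,0,.075],[0,0,1]).round(4).tolist())
E
```

```text
[[0.5268, 0.3493, 0.075], [0.5534, 0.2833, 0.075], [0.4813, 0.2528, 0.075], [0.4553, 0.3206, 0.075]]
```

View pics/w7c.png

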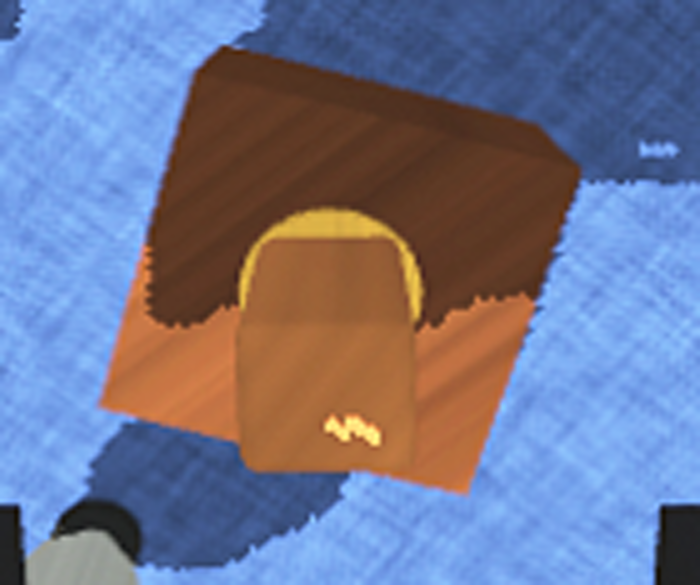

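Call:
servo_tool(rot=[[-0.02, 0.03, 0.01], [0, 0, 0], [0, 0, 0], [0, 0, 0], [0, 0, 0], [0, 0, 0], [0, 0, 0], [0, 0, 0], [0, 0, 0], [0, 0, 0], [0, 0, 0], [0, 0, 0]], linear=[[0.04, 0, 0], [0, 0, 0.6], [0, 0, 0.8], [0, 0, 0.8], [0, 0, 0.8], [0, 0, 0.5], [0, 0, 0.26], [0, 0, 0], [0, 0, 0], [0, 0, 0], [0, 0, 0], [0, 0, 0]], gripper=[0.6, 0.6, 0.6, 0.6, 0.6, 0.6, 0.6, -1, -1, -1, -1, -1])

```text
time: 14.12
eef_pos: [0.501, 0.2982, 0.098]
orientation: [0.945, 0.327, 0.0, -0.0]
ft_force: [-0.5, 1.2, 0.4]
opening: 0.317
```

```bash
python3 - <<'E'
from h import *
from station import camera,bot
plan([.5005,.298,.098],toolR([0,0,1],yd(-51.7)))
print(bot.get_obs()["torque"].round(2))
E
```

```text
t 14.12 pos [0.501  0.2982 0.098 ] F [-0.5  1.2  0.4] open 0.317
rot units [-0.005 -0.008 -0.017] lin units in cur axes [-0.016 -0.004  0.001] in target axes [-0.016 -0.004  0.001]
[0.17 0.12 0.  ]
```

Call:
servo_tool(rot=[[0, 0, 0], [0, 0, 0], [0, 0, 0], [0, 0, 0], [0, 0, 0], [0, 0, 0], [0, 0, 0], [0, 0, 0]], linear=[[0, 0, 0], [0, 0, -0.3], [0, 0, -0.6], [0, 0, -0.8], [0, 0, -0.8], [0, 0, -0.8], [0, 0, -0.7], [0, 0, 0]], gripper=[-1, -1, -1, -1, -1, -1, -1, -1])

```text
time: 15.12
eef_pos: [0.5019, 0.2988, 0.2204]
orientation: [0.945, 0.327, 0.002, -0.001]
ft_force: [-0.9, 0.7, -0.7]
opening: 0.299
```

```bash
cat > pp.py <<'E'
from h import *
import sys
S=np.array([.5802,-.0328,.0829])
Rt=toolR(NB,[np.cos(YB-.61),np.sin(YB-.61),0])
TIP=np.array([0,0,.085])
plan(S-Rt@TIP+NB*float(sys.argv[1]),Rt)
E
python3 pp.py 0.05;python3 - <<'E'
from h import *
from station import camera,bot
o=bot.get_obs();print(o["torque"].round(2));c=camera("wrist");cv2.imwrite("pics/w8.png",c["color"])
s=camera("scene");cv2.imwrite("pics/s8.png",cv2.resize(s["color"][90:290,330:520],None,fx=3.5,fy=3,interpolation=2))
E
```

```text
t 15.12 pos [0.5019 0.2988 0.2204] F [-0.9  0.7 -0.7] open 0.299
rot units [-2.031  1.402  0.135] lin units in cur axes [-5.453  9.347  0.215] in target axes [-5.441  9.251  1.4  ]
[-0.02  0.01 -0.  ]
```

View pics/w8.png

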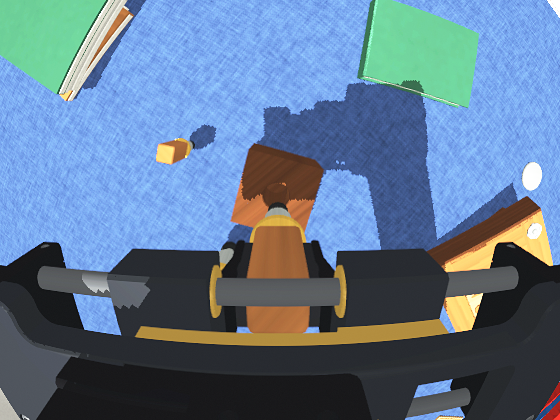

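View pics/s8.png

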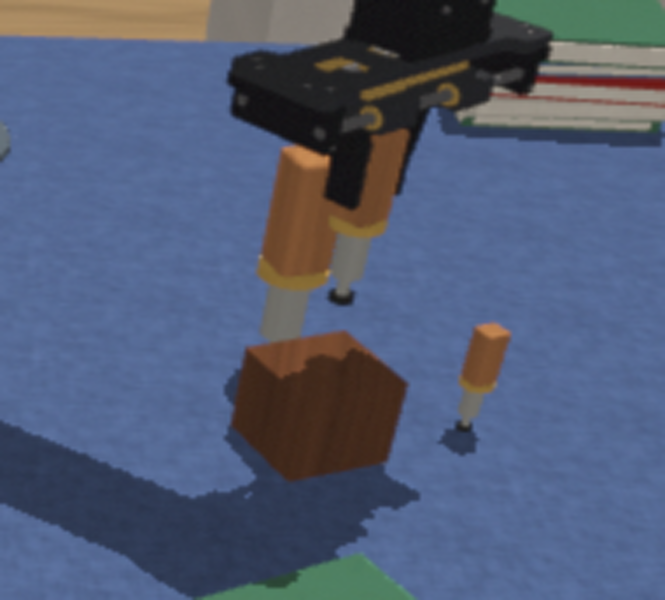

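```bash
python3 - <<'E'
from h import *
c=dict(np.load("wrist0.npz"));im=cv2.imread("pics/w8.png")
cv2.imwrite("pics/w8c.png",cv2.resize(im[190:280,240:320],None,fx=7,fy=6.5,interpolation=2))
# predicted pixel of tip/collar for a straight stick
def proj(p):
    M=np.linalg.inv(c["tool_from_camera"]);q=M[:3,:3]@p+M[:3,3];th=np.arctan2(np.hypot(q[0],q[1]),q[2]);return np.array([c["cx"],c["cy"]])+c["fx"]*th*q[:2]/np.hypot(q[0],q[1])
for n,p in dict(tip=[0,0,.085],tipnear=[.008,0,.085],tipL=[0,-.008,.085],tipR=[0,.008,.085],sleeveend=[.01,0,.063],collar_near=[.017,0,.017],collarL=[0,-.017,.017],collarR=[0,.017,.017]).items(): 
    u=proj(np.array(p));print(n,u.round(1),"crop",((u-[240,190])*[7,6.5]).round(0))
E
```

```text
tip [277.7 214.1] crop [264. 157.]
tipnear [277.7 204.4] crop [264.  94.]
tipL [267.6 214.1] crop [193. 157.]
tipR [287.7 214.1] crop [334. 157.]
sleeveend [277.7 210. ] crop [264. 130.]
collar_near [277.7 221.1] crop [264. 202.]
collarL [249.3 248. ] crop [ 65. 377.]
collarR [306. 248.] crop [462. 377.]
```

View pics/w8c.png

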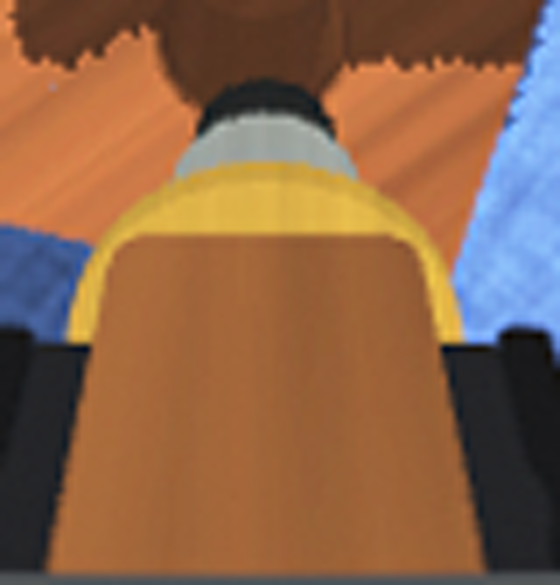

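```bash
python3 - <<'E'
from h import *
from station import camera
t=camera("top");h=cv2.cvtColor(t["color"],cv2.COLOR_BGR2HSV)
y0,x0=188,276;b=h[y0:210,x0:300];m=(b[...,0]>=23)&(b[...,0]<40)&(b[...,1]>150);v,u=np.nonzero(m);print(len(u),u.mean()+x0,v.mean()+y0)
print(onplane(t,[[u.mean()+x0,v.mean()+y0]],OB+.022*NB,NB))
cv2.imwrite("pics/t8.png",cv2.resize(t["color"][130:300,100:400],(800,453),interpolation=2))
E
sed -i 's/^TIP=.*/TIP=np.array([.0008,0,.085])/; s/^S=.*/S=np.array([.5803,-.0335,.0829])/' pp.py
```

```text
13 287.46153846153845 198.15384615384616
[[ 0.57955352 -0.03442388  0.08284979]]
```

View pics/t8.png

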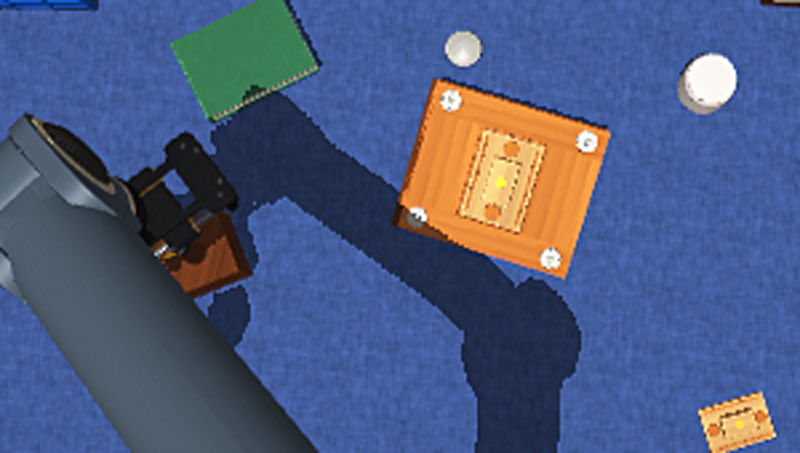

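Call:
servo_tool(rot=[[0, 0, 0], [0, 0, 0], [0, 0, 0], [0, 0, 0], [0, 0, 0], [0, 0, 0], [0, 0, 0], [0, 0, 0], [0, 0, 0], [0, 0, 0], [0, 0, 0], [-0.5, 0.35, 0.03], [-0.5, 0.35, 0.03], [-0.5, 0.35, 0.04], [-0.53, 0.35, 0.03], [0, 0, 0], [0, 0, 0], [0, 0, 0]], linear=[[-0.2, 0.4, -0.3], [-0.5, 0.85, 0], [-0.55, 0.95, 0], [-0.55, 0.95, 0], [-0.55, 0.95, 0], [-0.55, 0.95, 0], [-0.55, 0.95, 0], [-0.55, 0.95, 0], [-0.55, 0.95, 0], [-0.5, 0.85, 0], [-0.4, 0.6, 0], [0, 0, 0], [0, 0, 0], [0, 0, 0], [0, 0, 0], [0, 0, 0], [0, 0, 0], [0, 0, 0]], gripper=[-1, -1, -1, -1, -1, -1, -1, -1, -1, -1, -1, -1, -1, -1, -1, -1, -1, -1])

```text
time: 17.52
eef_pos: [0.5464, -0.0241, 0.2267]
orientation: [0.939, 0.318, 0.104, 0.076]
ft_force: [0.1, 0.1, -1.9]
opening: 0.295
```

```bash
sed -i 's/^TIP=.*/TIP=np.array([.0010,0,.085])/; s/^S=.*/S=np.array([.5798,-.0338,.0829])/' pp.py; python3 pp.py 0.01
```

```text
t 17.52 pos [ 0.5464 -0.0241  0.2267] F [ 0.1  0.1 -1.9] open 0.295
rot units [-0.012  0.05   0.004] lin units in cur axes [-0.086 -0.103  1.765] in target axes [-0.096 -0.105  1.764]
```

Call:
servo_tool(rot=[[-0.01, 0.05, 0], [0, 0, 0], [0, 0, 0], [0, 0, 0], [0, 0, 0], [0, 0, 0]], linear=[[-0.1, -0.1, 0], [0, 0, 0.5], [0, 0, 0.7], [0, 0, 0.56], [0, 0, 0], [0, 0, 0]], gripper=[-1, -1, -1, -1, -1, -1])

```text
time: 18.27
eef_pos: [0.5552, -0.0269, 0.1748]
orientation: [0.939, 0.318, 0.107, 0.076]
ft_force: [-0.3, 0.1, -1.0]
opening: 0.297
```

```bash
python3 pp.py 0.01; python3 - <<'E'
from h import *
from station import camera,bot
c=camera("wrist");cv2.imwrite("pics/w9.png",cv2.resize(c["color"][150:280,210:350],None,fx=5.5,fy=4.5,interpolation=2));np.savez("w9.npz",**c)
s=camera("scene");np.savez("s9.npz",**s);cv2.imwrite("pics/s9.png",cv2.resize(s["color"][150:270,210:340],None,fx=6,fy=5,interpolation=2))
E
```

```text
t 18.27 pos [ 0.5552 -0.0269  0.1748] F [-0.3  0.1 -1. ] open 0.297
rot units [ 0.001 -0.006  0.014] lin units in cur axes [-0.004  0.015  0.011] in target axes [-0.004  0.015  0.011]
```

View pics/w9.png

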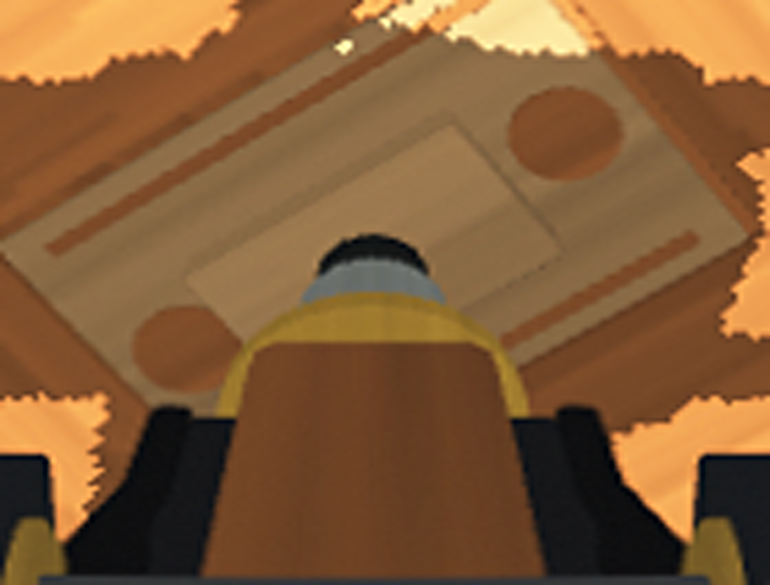

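View pics/s9.png

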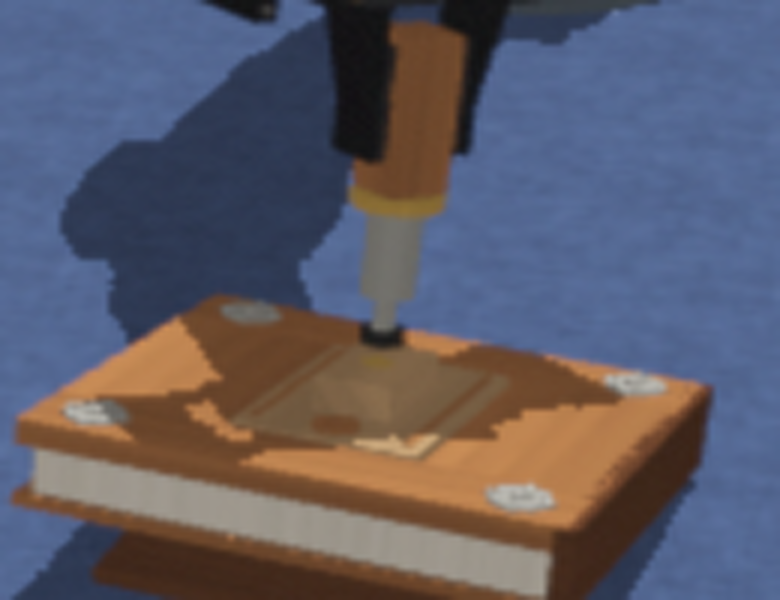

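```bash
python3 - <<'E'
from h import *
c=dict(np.load("w9.npz"))
f=lambda X,Y:[210+X/5.5,150+Y/4.5]
for z in(.095,.0945):
  w=wplane(c,[f(187,272),f(455,122),f(560,245)],np.zeros(3),[0,0,0,1],[0,0,z],[0,0,1])*1e3
  print(w.round(1).tolist(),"ctr",(w[0]+w[2])/2,np.linalg.norm(w[1]-w[0]),np.linalg.norm(w[2]-w[1]))
w=wplane(c,[f(373,236),f(318,275),f(430,275)],np.zeros(3),[0,0,0,1],[0,0,.083],[0,0,1])*1e3;print("pad near edge",w)
# scene: ray closest points disc & pad bottom
s=dict(np.load("s9.npz"));g=lambda X,Y:[210+X/6,150+Y/5]
S=onplane(s,[g(380,362)],[.5798,-.0338,.0829],NB);print("scene disc",S)
print("scene pad at stick-axis",onplane(s,[g(381,338)],[.5798,-.0338,.0829],[1,0,0]))
E
```

```text
[[-0.0, -27.6, 95.0], [27.9, 12.3, 95.0], [5.2, 28.3, 95.0]] ctr [ 2.57824667  0.31354905 95.        ] 48.7368160061697 27.841886464448937
[[0.1, -27.6, 94.5], [28.0, 12.3, 94.5], [5.3, 28.2, 94.5]] ctr [ 2.72352099  0.31345231 94.5       ] 48.64184374226972 27.78763164836821
pad near edge [[10.13215369  0.30929747 83.        ]
 [ 3.06806931 -7.54910396 83.        ]
 [ 3.07286848  8.45842301 83.        ]]
scene disc [[ 0.57817265 -0.03420184  0.08251348]]
scene pad at stick-axis [[ 0.5798     -0.03362184  0.09641841]]
```

Call:
servo_tool(rot=[[0, 0, 0.01], [0, 0, 0], [0, 0, 0], [0, 0, 0], [0, 0, 0]], linear=[[0, 0.01, 0.1], [0, 0, 0.15], [0, 0, 0.15], [0, 0, 0.1], [0, 0, 0]], gripper=[-1, -1, -1, -1, -1])

```text
time: 19.0
eef_pos: [0.5589, -0.0285, 0.1602]
orientation: [0.939, 0.318, 0.106, 0.076]
ft_force: [-1.6, 0.4, 2.9]
opening: 0.301
```

```bash
python3 pp.py -0.008; python3 - <<'E'
from h import *
from station import bot
print(NB@bot.get_obs()["ft_force"])
E
```

```text
t 19.00 pos [ 0.5589 -0.0285  0.1602] F [-1.6  0.4  2.9] open 0.301
rot units [ 0.002 -0.001  0.003] lin units in cur axes [0.007 0.002 0.107] in target axes [0.007 0.002 0.107]
3.238390341694834
```

Call:
servo_tool(rot=[[0, 0, 0], [0, 0, 0], [0, 0, 0]], linear=[[0, 0, 0.05], [0, 0, 0], [0, 0, 0]], gripper=[-1, -1, -1])

```text
time: 19.38
eef_pos: [0.5593, -0.0286, 0.1589]
orientation: [0.939, 0.318, 0.107, 0.076]
ft_force: [-1.8, -0.3, 2.7]
opening: 0.298
```

```bash
python3 pp.py -0.008; python3 - <<'E'
from h import *
from station import bot,camera
f=[]
for i in range(4):
    f.append(NB@bot.get_obs()["ft_force"]); s=camera("scene")
print(np.round(f,2),bot.get_obs()["time"])
np.savez("s10.npz",**s);cv2.imwrite("pics/s10.png",cv2.resize(s["color"][170:240,240:310],None,fx=8,fy=8,interpolation=2))
a=np.load("s9.npz")["color"];cv2.imwrite("pics/s9b.png",cv2.resize(a[170:240,240:310],None,fx=8,fy=8,interpolation=2))
E
```

```text
t 19.38 pos [ 0.5593 -0.0286  0.1589] F [-1.8 -0.3  2.7] open 0.298
rot units [ 0.003 -0.004  0.002] lin units in cur axes [0.006 0.002 0.063] in target axes [0.006 0.002 0.063]
[3.01 2.27 1.54 3.31] 19.575
```

View pics/s10.png

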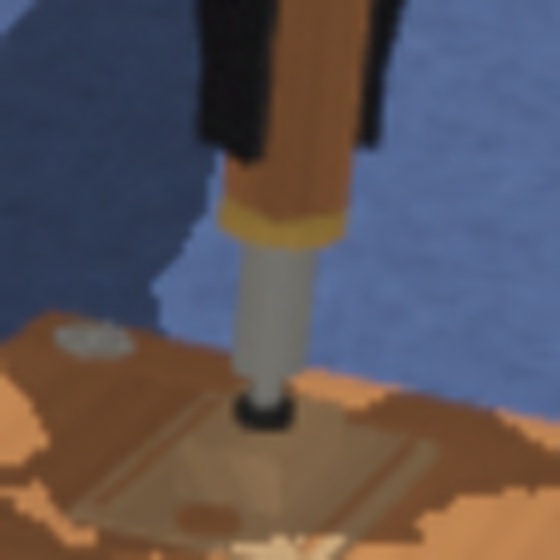

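View pics/s9b.png

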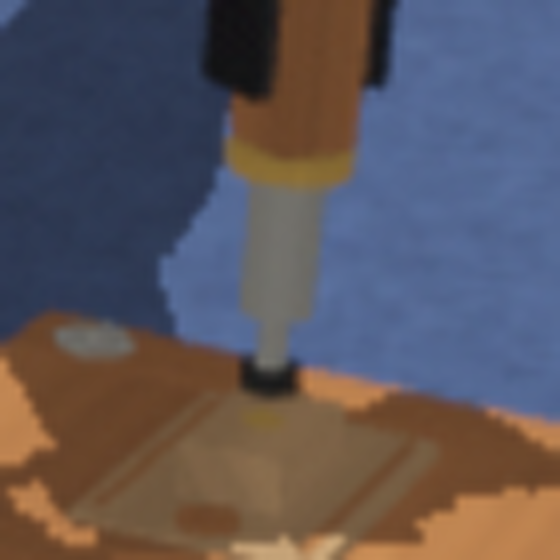

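Call:
servo_tool(rot=[[0, 0, 0], [0, 0, 0], [0, 0, 0], [0, 0, 0]], linear=[[0.005, 0, 0.05], [0, 0, 0], [0, 0, 0], [0, 0, 0]], gripper=[-1, -1, -1, -1])

```text
time: 20.08
eef_pos: [0.5597, -0.0287, 0.1573]
orientation: [0.939, 0.318, 0.106, 0.076]
ft_force: [-1.2, -0.8, 3.6]
opening: 0.296
```

```bash
python3 pp.py -0.008; python3 - <<'E'
from h import *
from station import bot,camera
f=[]
for i in range(12):
    f.append(NB@bot.get_obs()["ft_force"]); s=camera("scene")
o=bot.get_obs();print(np.mean(f),np.std(f),o["time"],o["eef_pos"],o["opening"])
Rz=R.from_quat(o["orientation"]).as_matrix()[:,2];print("tilt err deg",np.degrees(np.arccos(-Rz@NB)))
t=camera("top");w=camera("wrist")
im=np.zeros((560,800,3),np.uint8);im[:,:560]=cv2.resize(s["color"][170:240,240:310],None,fx=8,fy=8,interpolation=2)
cv2.imwrite("pics/s11.png",im[:,:560]);cv2.imwrite("pics/t11.png",t["color"]);cv2.imwrite("pics/w11.png",w["color"])
E
```

```text
t 20.07 pos [ 0.5597 -0.0287  0.1573] F [-1.2 -0.8  3.6] open 0.296
rot units [ 0.002 -0.001  0.001] lin units in cur axes [0.005 0.003 0.008] in target axes [0.005 0.003 0.008]
4.0375176186708694 0.48765735936662163 20.675 [ 0.55970042 -0.02863094  0.15729938] 0.29685189984864324
tilt err deg 0.01281158483835923
```

View pics/s11.png

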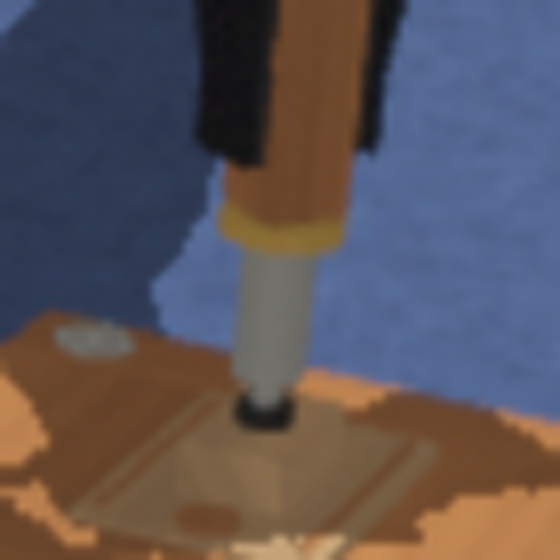

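View pics/w11.png

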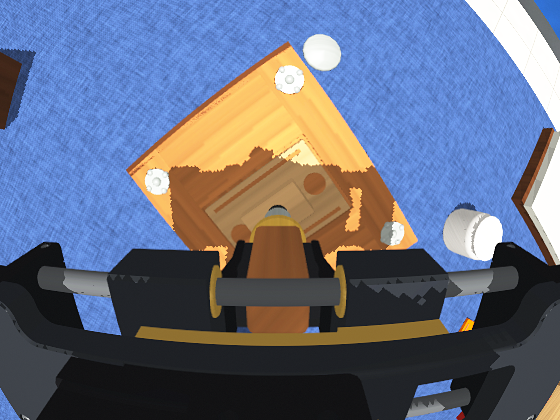

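View pics/t11.png

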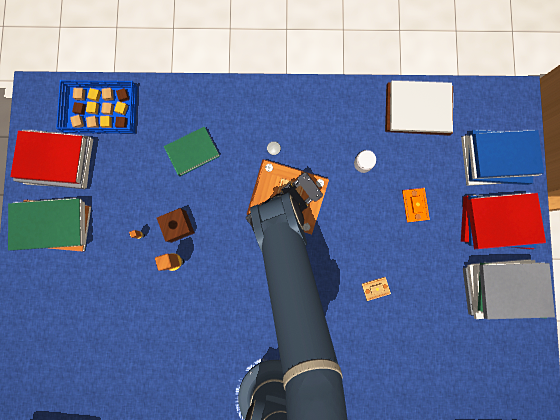

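```bash
python3 -c "
from station import hand_in
print(hand_in())"
```

```text
the job is handed in; nothing more can be done
None
```

The plaque is in the recess and released, and the job was handed in at about 20.8 s with the middle-sized stick still pressing on its brass disc.

**Plaque:** It is block side up. The board top read about 6 mm above the recess floor, with spot readings from 4.7 to 7.3 mm. One corner's depth reading was invalid because a finger was in the way. The last wrist view shows it square in the recess. It sits about 1 mm to one side of centre, inside the 2 mm of play.

**Stick:**
- **Position:** The last close check, 10 mm above the disc, put the rubber foot and the block's centre within about 0.5 mm of each other.
- **Angle:** The tool is within 0.02° of square to the cover normal I measured.
- **Force:** The push reads 4.0 ± 0.5 N. The force sensor also carries the stick's weight, so adding about 1.1 N gives roughly 5 N.
- **Foot travel:** That force means the foot is about 8 mm in. Before the last 1.5 mm of push, the scene image showed about 6 mm in, which agrees.

**Disagreements:** The wrist and top cameras differ by about 1.2 mm sideways, so I aimed between the two. Foot contact also came a little earlier than calculated (at most about 2 mm), so I set the final push by the force reading and the image.

The top view shows the other objects where they were.

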